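# Open the chip guard and hold up the carved leg for inspection

### The arm

A 7-joint arm with a two-finger parallel gripper is mounted at the origin on the work surface. World frame = base frame: x ahead of the robot, y to its left, z up, the work surface at z = 0. Lengths are in m, angles in degrees, forces in N, time in s.
With the tool pointing down it reaches from about 0.425 to 0.875 m from the base axis. Payload 4.7 kg.
Tool frame: the origin (TCP) lies at the very end of the fingers, on their centre line; the grasp point (between the pads) lies 19 mm behind it; z points along the fingers, y is the direction in which the jaws open and shut (so a half turn about z gives the same grasp; the last joint's range is limited). The gripper opens to 87 mm and grips with 3 to 60 N. Pads are 19 mm wide; open, the fingers measure 117 mm over their backs; the gripper's body (75 mm by 190 mm) begins 51 mm behind the grasp point.
Start: joints at [69.792, 18.392, -4.016, 83.108, 1.295, 78.541, -3.26], TCP at [0.233, -0.607, 0.223] pointing down, gripper open.
Joint ranges: [-163.93, 163.93], [-17.29, 119.83], [-79.2, 71.16], [3.27, 140.29], [-89.18, 269.18], [5.43, 117.66], [-154.24, 154.24]. Speed limits (degrees/s): [147.25, 147.25, 180, 180, 180, 180, 180].

### API

Orientations are given as [roll, pitch, yaw] about the fixed x, y, z axes, in that order (R = Rz(yaw) Ry(pitch) Rx(roll)).
In Python, from cell import monitor, imaging, ticket, spot_in, pinpoint gives the robot as it stands.
- The arm moves only by the tool servo_tool, never from a script. Its argument "targets" is a list of rows, each a list of 5 numbers: the opening in per cent of the stroke, from 0 (shut) to 100 (fully open), then the shift along the tool's x, y, z in m, then the turn about the tool's z in rad. In form: [[grip, dx, dy, dz, turn], ...]. A call has 1 to 5 rows; each row is the pose to reach, as a shift and turn from the pose commanded when the call began, along the tool's axes at that moment; what a row does not reach only later rows make up. A row lasts 1/8 s, in which the tool goes at most 62.5 mm and 10.7 degrees, less where a joint would pass 70% of its speed; a pose out of reach is approached as far as the arm can. A call with a gripper value outside its range is refused whole. The fingers move at their own pace and stop on an object; "grip_force" is the grip in N (left out, the last holds). Time passes only in rows, so rows that repeat a pose let the fingers close. It gives the time, the measured TCP pose, the force and the opening at its end, in the units of the state.
- monitor.get_obs(): the state, without advancing time (a new reading comes with each control period).
- imaging.read_camera(name): name is "scene" or "top"; returns a dict with "frame" (384x512x3 uint8, blue, green, red), "depth" (384x512 float32, m along the optical axis (not along the pixel's ray), 0 where there is no reading), "K" (3x3 intrinsics, pixels), "world_from_camera" (4x4, takes a point from camera to world coordinates). Camera axes: x right, y down, z forward; pixel columns grow to the right and rows downward; lengths in m; the calibration is good to about 2 mm. A picture is of the moment at which its call begins.
- ticket.sign_off(): hands the job in, once; it reports no verdict.
Trained networks look in the newest picture that a camera, given by its name, has taken for a name from the list of things; names that differ only in an ending like _2 or _b are one class to them, and where a whole thing is asked for, a point or a joint stands for the part that bears it (a point fixed in the world has none). Each returns a list of dicts, best first, with "confidence" (0 to 1); they miss things now and then, are a little off and sometimes report something else, mostly with a low value. They report only what shows in the picture. A call takes as long as a camera call.
- spot_in(camera, label): "at" ([column, row] in pixels, amid what is visible of it).
- pinpoint(camera, label): "at" ([column, row] in pixels: a listed point, or the origin of a listed thing).
The state is a dict: "time_s": time; "qpos": joint angles; "joint_velocities": joint speeds; "effort": joint torques, N m; "tool_pos": TCP position; "tool_rot": TCP orientation; "force": force on the tool from outside, world axes, zero at the start; "wrist_torque": the same for the moment, N m; "grip_width": finger opening in m.
Only numpy, scipy, OpenCV 4.12 (cv2) and the standard library are available. Lean on these libraries where they do the work, as an engineer would, in place of code of your own. Each camera call takes 0.05 s, during which the arm holds its last target.

### The job

Swing the clear chip guard of the dark fixture gently up and back until it is fully against its stop, and leave it there. Then take hold of the wavy wooden leg, lift it out of its two rests, keeping it level all the while, until it is at least 10 cm higher than it lay, and hold it there still for inspection, touching nothing but the gripper; leave the other things on the table where they are. The program finishes while still holding the leg in the air: do not put it down or let go.

Things in the scene. Friction and masses are not known exactly. Their poses are not given: they have to be found in the camera images.
- guard (a joint): hinge of the clear chip guard, rad: 0 = down (level, over the leg), grows as the front edge swings up and back away from the robot, 1.7 = fully back on its stop, slightly beyond upright. Friction hinge: it stays at any angle, no spring; lifting takes 3 to 5 N at the handle bar.
- guard_hinge (a point): middle of the guard's hinge axis, which runs along the fixture's y, 85 mm along +x and 105 mm up in the fixture's frame (far side from the robot). The guard is a clear sheet 150 mm deep, 310 mm wide, with a yellow rim and a 35 mm clear lip hanging from its front edge.
- guard_handle (a point): centre of the guard's handle, a black round bar 12 mm thick, 100 mm long, parallel to the hinge axis, 195 mm from it, in the plane of the sheet, on an arm at each end; free gap to the yellow rim about 37 mm. At guard angle a it is, in the fixture's frame, 195*cos(a) mm towards -x and 195*sin(a) mm above the hinge axis. Being round it can turn in the fingers.
- fixture: dark plate 230 x 360 x 20 mm fixed to the table; origin at the centre of its underside, z up, x from robot to hinge, y along the leg. Two pale metal U-shaped rests at x -10, y +/-85 mm, 20 mm wide along y: floor 45 mm above the table, rubber lips 12 mm high, 44 mm apart. Hinge posts at x +85, y +/-170 mm, 115 mm high; stop arms behind at x +108, 160 mm high.
- leg: pale wooden furniture leg, wavy in the middle, lying along its own y in the rests, x across, z up; 0.17 to 0.34 kg. 260 mm long plus an 18 mm round stub at each end, 36 mm wide (flat parallel sides all along), 40 mm high (36 at the middle). Origin at mid-length, mid-width, level with the underside of its square ends: 45 mm above the table at rest. It balances at mid-length, 20 mm above the origin.
- brush: bench brush lying on the table beside the fixture, on its -y side; bystander.
- wax_jar: amber jar, 64 mm wide, 75 mm high, standing on the fixture's +y side; bystander, origin at its underside.
- sanding_block: cork block 50 x 80 x 30 mm lying on the front edge of the fixture plate, towards -y; bystander, origin at its underside.
- wrench: steel wrench lying on the table at the robot's right; bystander.
- mug: blue mug 80 mm wide, 90 mm high, at the robot's right; bystander, origin at its underside.
- blank: plain square wooden blank 260 x 42 x 42 mm lying on the table at the robot's left; not the leg in question; bystander, origin at its underside.

How it is judged:
By the outcome, as a careful person would: the job done as asked, in the order asked, and still so for the second after the job is handed in, while the arm keeps its last pose, push and grip.
It also fails if it takes over 54 s, if anything falls off the work surface, if the arm or the gripper's body presses on something with over 40 N, if the wrist force passes 120 N, or if a joint passes its speed limit or range.

## Working session

There is one attempt and no reset: what is moved stays moved. The work goes in short steps, Python scripts to look and compute and a tool call to move; the robot and the scene stay as the last step left them, time stands still between calls to the robot, and variables do not carry over. Pictures are saved under pics/ and viewed, and the job is handed in when it is done.

Besides the shell and the picture viewer there is one more tool, called after "Emit:" by a JSON object that holds its "api" and its "payload". servo_tool: Moves the arm, as the interface text tells. Its arguments: {"type":"object","properties":{"targets":{"type":"array","items":{"type":"array","items":{"type":"number"}}},"grip_force":{"type":"number"}},"required":["targets"]}

```bash
mkdir -p pics; ls; cat > h.py <<'E'
import numpy as np, cv2
from cell import monitor, imaging, ticket, spot_in, pinpoint
from scipy.spatial.transform import Rotation as R
def cam(n,save=None):
    d=imaging.read_camera(n)
    if save: cv2.imwrite('pics/'+save,d['frame'])
    return d
def px(d,u,v,dep=None,win=1):
    u0,v0=int(round(u)),int(round(v))
    if dep is None:
        p=d['depth'][v0-win:v0+win+1,u0-win:u0+win+1]; p=p[p>0]; dep=np.median(p) if p.size else np.nan
    K=d['K']; c=np.array([(u-K[0,2])/K[0,0]*dep,(v-K[1,2])/K[1,1]*dep,dep,1])
    return (d['world_from_camera']@c)[:3]
def pz(d,u,v,z):
    a=px(d,u,v,1.0); o=d['world_from_camera'][:3,3]; t=(z-o[2])/(a[2]-o[2]); return o+t*(a-o)
def proj(d,p):
    T=np.linalg.inv(d['world_from_camera']); c=T@np.append(p,1); q=d['K']@c[:3]; return q[:2]/q[2]
def st():
    o=monitor.get_obs(); print({k:np.round(o[k],3).tolist() for k in ['time_s','qpos','tool_pos','tool_rot','force','wrist_torque','grip_width']}); return o
E
python3 - <<'E'
from h import *
np.set_printoptions(precision=4,suppress=True)
st()
for n in ['scene','top']:
    d=cam(n,n+'0.png'); print(n,d['K'][0],d['world_from_camera'])
    for l in ['guard_handle','guard_hinge','fixture','leg','wax_jar','sanding_block','brush','mug']:
        for r in pinpoint(n,l)[:2]: print(l,np.round(r['at'],1),round(r['confidence'],2),px(d,*r['at']))
E
```

```text
pics
{'time_s': 0.0, 'qpos': [69.792, 18.439, -4.016, 83.174, 1.297, 78.541, -3.261], 'tool_pos': [0.233, -0.606, 0.221], 'tool_rot': [-179.89, 0.007, 21.018], 'force': [-0.259, -0.452, -0.44], 'wrist_torque': [-0.011, 0.01, -0.007], 'grip_width': 0.087}
scene [364.5661   0.     255.2803] [[ 0.6012  0.4622 -0.6519  1.2265]
 [ 0.7991 -0.3411  0.4951 -0.5278]
 [ 0.0064 -0.8186 -0.5744  0.709 ]
 [ 0.      0.      0.      1.    ]]
guard_handle [239.3 162.6] 0.64 [ 0.4519 -0.0001  0.1509]
guard_hinge [276.7 204.8] 0.61 [ 0.6364 -0.0064  0.1089]
fixture [256.6 219.9] 0.61 [ 0.5709 -0.0242  0.0209]
wax_jar [322.6 203.5] 0.58 [0.6525 0.1628 0.0468]
sanding_block [211.7 212.6] 0.75 [ 0.5241 -0.1454  0.0759]
brush [200.5 262.3] 0.7 [ 0.6195 -0.2411  0.0201]
mug [117.5 222.9] 0.67 [ 0.3558 -0.3592  0.0319]
top [373.2683   0.     258.078 ] [[-0.0201 -0.9883  0.1509  0.2956]
 [-0.9995  0.0236  0.0218 -0.0039]
 [-0.0251 -0.1504 -0.9883  1.357 ]
 [ 0.      0.      0.      1.    ]]
guard_handle [266.5 198.9] 0.96 [ 0.4449 -0.004   0.1559]
guard_handle [122.6 204.2] 0.35 [0.452  0.5108 0.0415]
guard_hinge [266.5 145. ] 0.91 [ 0.6622 -0.0087  0.0191]
guard_hinge [294.5 196.7] 0.39 [ 0.4637 -0.1028  0.0495]
fixture [266.  173.4] 0.58 [ 0.5337 -0.0043  0.1319]
wax_jar [202.8 163.2] 0.84 [0.587  0.2175 0.0745]
sanding_block [295.8 196.7] 0.53 [ 0.4636 -0.1074  0.0492]
sanding_block [264.6 175.3] 0.38 [0.5272 0.0005 0.1329]
mug [365.9 236.8] 0.56 [ 0.3192 -0.3551  0.0061]
```

```bash
python3 - <<'E'
import cv2
a=cv2.imread('pics/top0.png')[90:290,130:400]; cv2.imwrite('pics/top0c.png',cv2.resize(a,None,fx=2.9,fy=2.9,interpolation=3))
a=cv2.imread('pics/scene0.png')[110:310,130:400]; cv2.imwrite('pics/scene0c.png',cv2.resize(a,None,fx=2.9,fy=2.9,interpolation=3))
E
```

```text
(no output)
```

View pics/top0c.png

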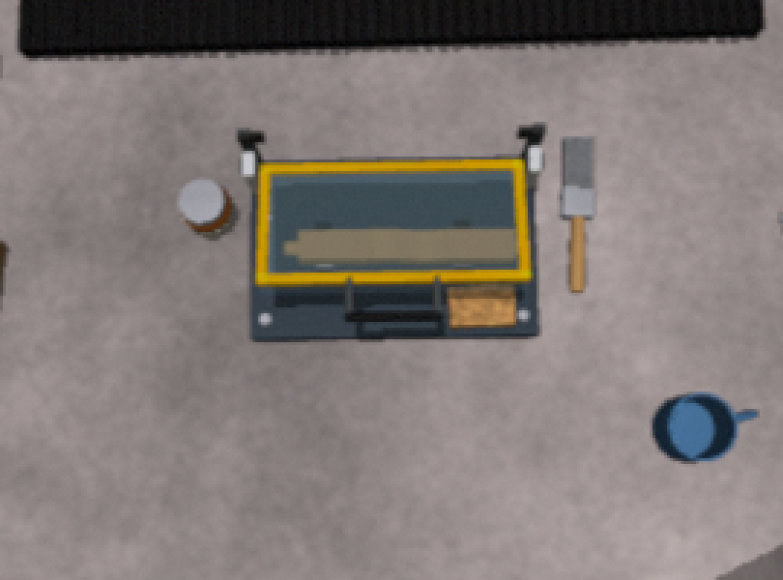

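View pics/scene0c.png

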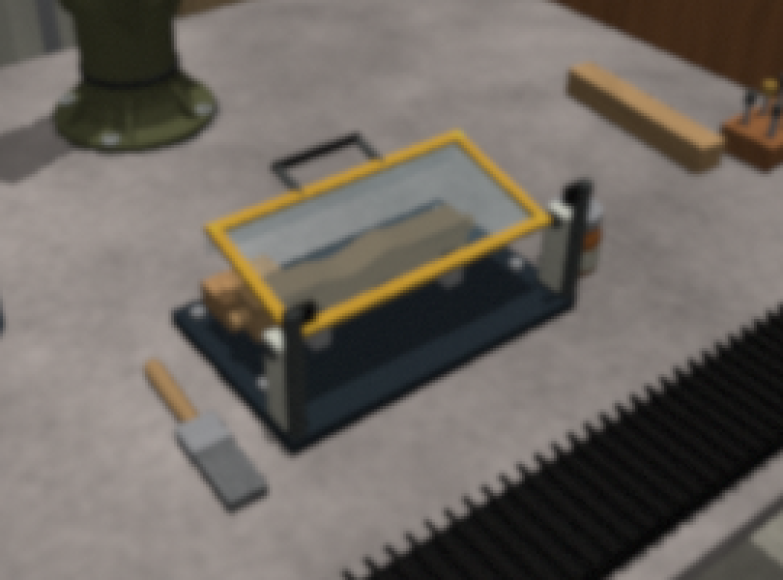

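View pics/scene0.png

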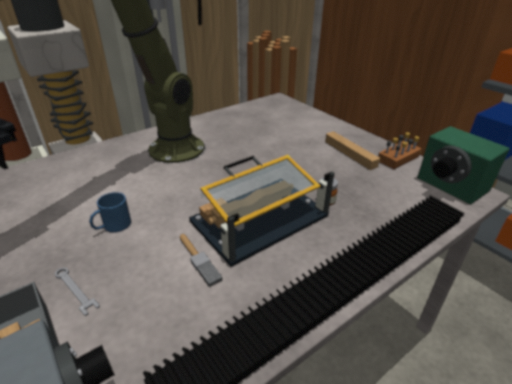

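The top view shows the fixture around (266,173), with the guard slightly raised. The black bar is at about (267,199) and the cork block just right of it at (296,197). The leg is visible through the sheet. Next I'll fit the rim and bar in 3D.

```bash
cat >> h.py <<'E'
def cloud(d):
    v,u=np.mgrid[0:384,0:512]; z=d['depth']; K=d['K']
    c=np.stack([(u-K[0,2])/K[0,0]*z,(v-K[1,2])/K[1,1]*z,z,np.ones_like(z)],-1)
    p=(c@d['world_from_camera'].T)[...,:3]; p[z<=0]=np.nan; return p
def yellow(d):
    h=cv2.cvtColor(d['frame'],cv2.COLOR_BGR2HSV); return (cv2.inRange(h,(20,180,120),(32,255,255))>0)
E
python3 - <<'E'
from h import *
np.set_printoptions(precision=4,suppress=True)
for n in ['top','scene']:
    d=cam(n); P=cloud(d); m=yellow(d)&(P[...,0]>.4)&(P[...,0]<.75)&(abs(P[...,1])<.25)&(P[...,2]>.09)&(P[...,2]<.2)
    p=P[m]; A=np.c_[p[:,:2],np.ones(len(p))]; c=np.linalg.lstsq(A,p[:,2],rcond=None)[0]; r=p[:,2]-A@c
    k=abs(r)<.006; c=np.linalg.lstsq(A[k],p[k,2],rcond=None)[0]
    rect=cv2.minAreaRect(p[k][:,:2].astype(np.float32)); print(n,len(p),k.sum(),'plane',c,'angle',np.arctan(np.hypot(*c[:2])),'dir',np.degrees(np.arctan2(-c[1],-c[0])),rect,cv2.boxPoints(rect))
    # leg / plate
    g=d['frame'].astype(int); b=(P[...,2]>.1)&(P[...,2]<.18)&(P[...,0]>.41)&(P[...,0]<.475)&(abs(P[...,1])<.1)&(g.sum(-1)<200)
    q=P[b]; print('bar',len(q),q.mean(0),q.min(0),q.max(0)); 
    w=np.polyfit(q[q[:,0]<.455][:,1],q[q[:,0]<.455][:,0],1) ;print(w)
    pl=(abs(P[...,2]-.02)<.006)&(P[...,0]>.38)&(P[...,0]<.75)&(abs(P[...,1])<.25)
    rect=cv2.minAreaRect(P[pl][:,:2].astype(np.float32)); print('plate',pl.sum(),rect)
E
```

```text
top 924 917 plane [-0.2384  0.0017  0.2601] angle 0.23401142505577027 dir -0.4050384788881479 ((0.5618138909339905, -0.0019392967224121094), (0.31144991517066956, 0.15242838859558105), 89.61844635009766) [[ 0.4846 -0.1572]
 [ 0.637  -0.1582]
 [ 0.6391  0.1533]
 [ 0.4866  0.1543]]
bar 162 [ 0.4497 -0.0015  0.1532] [ 0.4406 -0.0554  0.1446] [0.4741 0.053  0.1608]
[0.0178 0.4466]
plate 1636 ((0.5515400767326355, -0.006354391574859619), (0.24968044459819794, 0.5006737112998962), 3.0493521690368652)
scene 537 530 plane [-0.2397  0.0039  0.2618] angle 0.23526087353075964 dir -0.9404834814416718 ((0.5648694038391113, -0.00014033913612365723), (0.31201469898223877, 0.1479402482509613), 89.73625946044922) [[ 0.4902 -0.1558]
 [ 0.6381 -0.1565]
 [ 0.6396  0.1555]
 [ 0.4916  0.1562]]
bar 98 [ 0.4516 -0.0034  0.1528] [ 0.4453 -0.0521  0.1456] [0.463  0.052  0.1582]
[-0.0022  0.4511]
plate 3809 ((0.5533762574195862, -0.0077342987060546875), (0.25162649154663086, 0.4978049397468567), 3.1686325073242188)
```

```bash
cat >> h.py <<'E'
def sh(c,cy,t,ty=None):
    """commanded pos c, yaw cy(deg) -> tool shift to world target t & turn rad"""
    r=R.from_euler('xyz',[180,0,cy],degrees=True)
    d=r.inv().apply(np.array(t)-np.array(c)); return np.round(d,4), 0 if ty is None else round(-np.radians(ty-cy),3)
E
python3 - <<'E'
from h import *
print(sh([.233,-.607,.223],21,[.48,-.3,.26],62), sh([.233,-.607,.223],21,[.448,-.002,.26],89.6))
E
```

```text
(array([ 0.3406, -0.1981, -0.037 ]), np.float64(-0.716)) (array([ 0.4175, -0.4878, -0.037 ]), np.float64(-1.197))
```

Emit:
{"api": "servo_tool", "payload": {"targets": [[40,0.05,-0.03,-0.008,-0.12],[40,0.1,-0.06,-0.015,-0.24],[40,0.15,-0.09,-0.022,-0.36],[40,0.2,-0.12,-0.03,-0.48],[40,0.25,-0.15,-0.037,-0.6]], "grip_force": 15}}

```text
time_s: 1.62
tool_pos: [0.4137, -0.3755, 0.2602]
tool_rot: [179.9, 0.0, 55.6]
force: [0.5, -0.4, 1.1]
grip_width: 0.0454
```

```bash
python3 - <<'E'
from h import *
print(sh([.4126,-.3774,.26],55.38,[.46,-.12,.25],80), sh([.4126,-.3774,.26],55.38,[.448,-.002,.24],89.6))
E
```

```text
(array([ 0.2388, -0.1072,  0.01  ]), np.float64(-0.43)) (array([ 0.329 , -0.1841,  0.02  ]), np.float64(-0.597))
```

Emit:
{"api": "servo_tool", "payload": {"targets": [[40,0.05,-0.023,0.002,-0.11],[40,0.1,-0.046,0.004,-0.22],[40,0.15,-0.069,0.006,-0.33],[40,0.2,-0.092,0.008,-0.44],[40,0.24,-0.12,0.01,-0.54]]}}

```text
time_s: 2.25
tool_pos: [0.4506, -0.109, 0.2498]
tool_rot: [179.9, 0.0, 86.6]
force: [0.3, 0.5, 0.8]
grip_width: 0.0348
```

Emit:
{"api": "servo_tool", "payload": {"targets": [[40,0.045,-0.01,0,-0.02],[40,0.08,-0.017,0.003,-0.04],[40,0.11,-0.023,0.007,-0.057],[40,0.119,-0.025,0.01,-0.057],[40,0.119,-0.025,0.01,-0.057]]}}

```text
time_s: 2.88
tool_pos: [0.4328, 0.0085, 0.2395]
tool_rot: [-180.0, 0.0, 89.6]
force: [0.6, -0.5, 0.3]
grip_width: 0.0345
```

```bash
python3 - <<'E'
from h import *
st()
d=cam('top','t1.png'); P=cloud(d)
c=cam('scene','s1.png')
a=c['frame'][30:260,100:400]; cv2.imwrite('pics/s1c.png',cv2.resize(a,None,fx=2.6,fy=2.6,interpolation=3))
# gripper body cross-section
for Q in (P,cloud(c)):
    for lo in np.arange(.22,.62,.04):
        m=(Q[...,2]>lo)&(Q[...,2]<lo+.04)&(abs(Q[...,0]-.45)<.25)&(abs(Q[...,1])<.25)
        if m.sum()>3: print(round(lo,2),m.sum(),Q[m].min(0).round(3),Q[m].max(0).round(3))
E
```

```text
{'time_s': 2.875, 'qpos': [38.113, -9.334, -37.98, 109.136, -5.803, 78.306, 1.289], 'tool_pos': [0.433, 0.009, 0.239], 'tool_rot': [-179.998, 0.046, 89.607], 'force': [0.585, -0.475, 0.289], 'wrist_torque': [-0.047, -0.141, 0.004], 'grip_width': 0.034}
0.22 100 [ 0.408 -0.003  0.24 ] [0.463 0.02  0.26 ]
0.26 154 [ 0.402 -0.003  0.26 ] [0.47  0.022 0.3  ]
0.3 628 [ 0.344 -0.031  0.301] [0.529 0.047 0.34 ]
0.34 821 [ 0.339 -0.031  0.34 ] [0.532 0.046 0.38 ]
0.38 410 [ 0.384 -0.029  0.38 ] [0.474 0.046 0.42 ]
0.42 436 [ 0.412 -0.03   0.42 ] [0.475 0.039 0.46 ]
0.46 488 [ 0.417 -0.029  0.46 ] [0.473 0.044 0.5  ]
0.5 559 [ 0.415 -0.028  0.5  ] [0.473 0.048 0.54 ]
0.54 639 [ 0.382 -0.038  0.54 ] [0.477 0.05  0.58 ]
0.58 142 [ 0.392 -0.038  0.58 ] [0.475 0.051 0.589]
```

View pics/s1c.png

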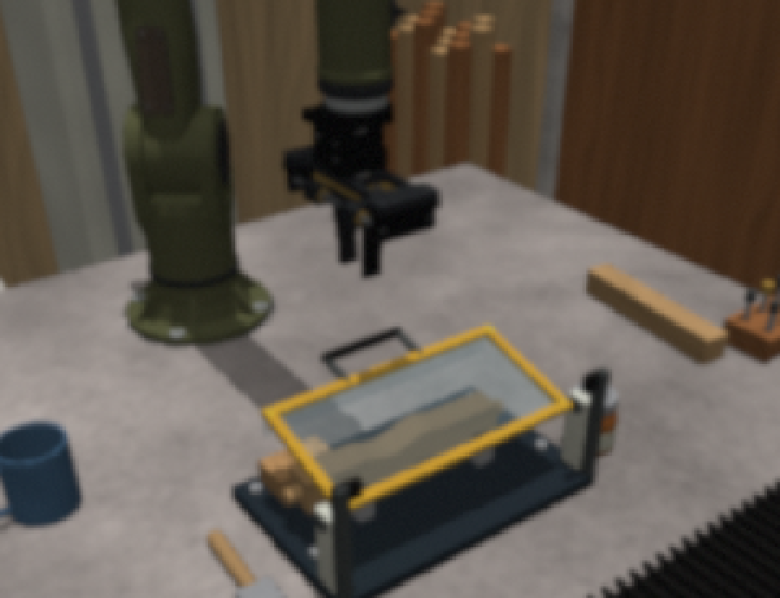

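View pics/t1.png

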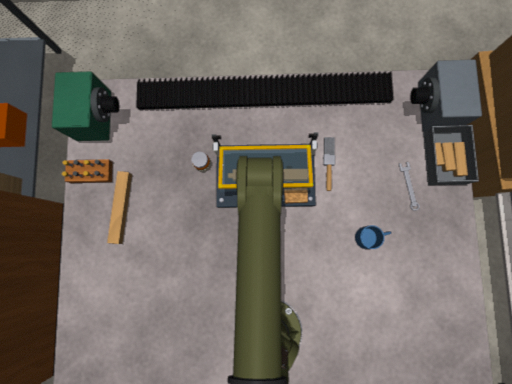

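The scene view shows the gripper above and left of the bar. The body is 190 mm long in the jaw direction, spanning x 0.339–0.532, so I'll have to work around the raised lip later. Now I'll descend on the bar.

Emit:
{"api": "servo_tool", "payload": {"targets": [[40,-0.005,0.008,0.0,0],[40,-0.01,0.0155,0.02,0],[40,-0.01,0.0155,0.045,0],[40,-0.01,0.0155,0.065,0],[40,-0.01,0.0155,0.08,0]]}}

```text
time_s: 3.6
tool_pos: [0.4485, -0.0022, 0.1585]
tool_rot: [-180.0, -0.0, 89.5]
force: [0.5, -0.0, -0.5]
grip_width: 0.0349
```

```bash
python3 - <<'E'
from h import *
st()
c=cam('scene'); Q=cloud(c)
a=c['frame'][100:240,170:340]; cv2.imwrite('pics/s2c.png',cv2.resize(a,None,fx=4,fy=4,interpolation=3))
E
```

```text
{'time_s': 3.6, 'qpos': [37.979, -2.883, -39.516, 113.951, -2.006, 68.324, -1.254], 'tool_pos': [0.449, -0.002, 0.159], 'tool_rot': [-179.961, -0.028, 89.504], 'force': [0.483, -0.047, -0.46], 'wrist_torque': [-0.034, -0.049, -0.001], 'grip_width': 0.035}
```

View pics/s2c.png

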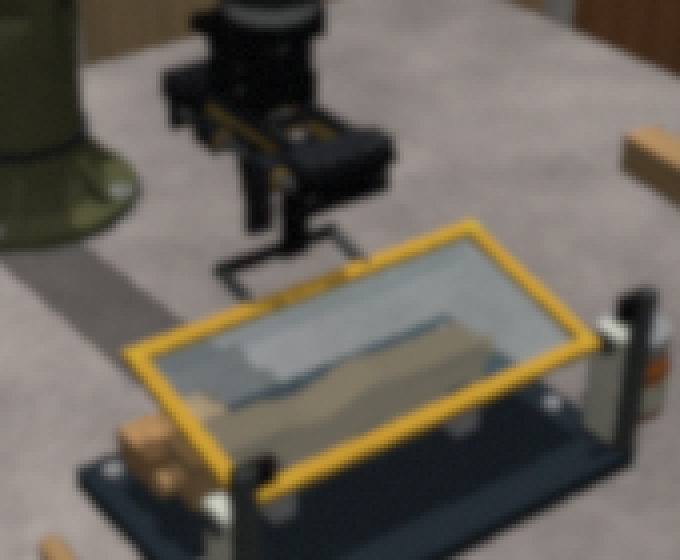

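The fingers straddle the bar at crop (290,235), so I'll go down and close gently.

Emit:
{"api": "servo_tool", "payload": {"targets": [[40,0,0,0.012,0],[40,0,0,0.022,0],[40,0,0,0.027,0],[25,0,0,0.027,0],[10,0,0,0.027,0]], "grip_force": 12}}

```text
time_s: 4.28
tool_pos: [0.4486, -0.0012, 0.1329]
tool_rot: [180.0, 0.0, 89.6]
force: [0.2, -0.7, 0.2]
grip_width: 0.022
```

Emit:
{"api": "servo_tool", "payload": {"targets": [[5,0,0,0,0],[5,0,0,0,0]]}}

```text
time_s: 4.53
tool_pos: [0.4451, -0.0012, 0.1317]
tool_rot: [-179.6, 0.0, 89.6]
force: [-7.2, 0.1, 1.8]
grip_width: 0.0118
```

```bash
python3 - <<'E'
import numpy as np
a0=.236;L=.195
f=lambda a:(L*(np.cos(a0)-np.cos(a))-.003*1, -L*(np.sin(a)-np.sin(a0)))
A=[.236,.26,.30,.35,.40]+list(np.arange(.46,1.55,.06))+[1.58,1.62,1.65,1.68,1.70,1.715,1.73]
prev=np.array([0,0])
for i in range(0,len(A),5):
    for a in A[i:i+5]: print(round(a,3),np.round(np.array(f(a))-prev,4).tolist())
    prev=np.array(f(A[min(i+4,len(A)-1)])).round(4); print('--')
E
```

```text
0.236 [-0.003, -0.0]
0.26 [-0.0019, -0.0045]
0.3 [0.0003, -0.012]
0.35 [0.0034, -0.0213]
0.4 [0.007, -0.0303]
--
0.46 [0.0049, -0.0107]
0.52 [0.0104, -0.021]
0.58 [0.0165, -0.031]
0.64 [0.0232, -0.0406]
0.7 [0.0305, -0.0497]
--
0.76 [0.0078, -0.0087]
0.82 [0.0161, -0.017]
0.88 [0.0249, -0.0247]
0.94 [0.0341, -0.0319]
1.0 [0.0437, -0.0385]
--
1.06 [0.0101, -0.006]
1.12 [0.0204, -0.0114]
1.18 [0.0311, -0.0162]
1.24 [0.0421, -0.0203]
1.3 [0.0532, -0.0238]
--
1.36 [0.0114, -0.0028]
1.42 [0.0229, -0.0049]
1.48 [0.0345, -0.0063]
1.54 [0.0462, -0.007]
1.58 [0.054, -0.0071]
--
1.62 [0.0078, 0.0002]
1.65 [0.0136, 0.0006]
1.68 [0.0194, 0.0012]
1.7 [0.0233, 0.0016]
1.715 [0.0262, 0.002]
--
1.73 [0.0029, 0.0005]
--
```

Emit:
{"api": "servo_tool", "payload": {"targets": [[5,0,-0.003,0,0],[5,0,-0.002,-0.0045,0],[5,0,0,-0.012,0],[5,0,0.003,-0.021,0],[5,0,0.007,-0.03,0]]}}

```text
time_s: 5.15
tool_pos: [0.4549, -0.0012, 0.1631]
tool_rot: [-179.9, 0.0, 89.6]
force: [-0.3, 0.2, -3.3]
grip_width: 0.0113
```

Emit:
{"api": "servo_tool", "payload": {"targets": [[5,0,0.005,-0.011,0],[5,0,0.0105,-0.021,0],[5,0,0.0165,-0.031,0],[5,0,0.023,-0.041,0],[5,0,0.0305,-0.05,0]]}}

```text
time_s: 5.78
tool_pos: [0.4837, -0.0015, 0.2132]
tool_rot: [-179.7, 0.0, 89.6]
force: [-9.7, 0.6, 3.2]
grip_width: 0.0113
```

Emit:
{"api": "servo_tool", "payload": {"targets": [[5,0,0.006,-0.0105,0],[5,0,0.014,-0.0195,0],[5,0,0.0225,-0.027,0],[5,0,0.0315,-0.034,0],[5,0,0.041,-0.041,0]]}}

```text
time_s: 6.4
tool_pos: [0.5268, -0.0018, 0.2543]
tool_rot: [-179.9, 0.0, 89.6]
force: [-5.4, 0.1, 0.7]
grip_width: 0.0113
```

Emit:
{"api": "servo_tool", "payload": {"targets": [[5,0,0.0095,-0.007,0],[5,0,0.02,-0.0125,0],[5,0,0.0305,-0.0175,0],[5,0,0.0415,-0.0215,0],[5,0,0.0525,-0.025,0]]}}

```text
time_s: 7.02
tool_pos: [0.5804, -0.0022, 0.2798]
tool_rot: [179.9, 0.0, 89.6]
force: [-3.8, 0.2, 2.7]
grip_width: 0.0115
```

Emit:
{"api": "servo_tool", "payload": {"targets": [[5,0,0.0115,-0.003,0],[5,0,0.023,-0.005,0],[5,0,0.0345,-0.006,0],[5,0,0.046,-0.007,0],[5,0,0.054,-0.007,0]]}}

```text
time_s: 7.65
tool_pos: [0.6347, -0.0026, 0.286]
tool_rot: [179.9, -0.0, 89.6]
force: [-2.9, -1.2, 5.3]
grip_width: 0.0114
```

Emit:
{"api": "servo_tool", "payload": {"targets": [[5,0,0.006,-0.001,0],[5,0,0.011,-0.001,0],[5,0,0.016,-0.0005,0],[5,0,0.02,0,0],[5,0,0.023,0,0]]}}

```text
time_s: 8.28
tool_pos: [0.6563, -0.0028, 0.2851]
tool_rot: [-180.0, 0.0, 89.6]
force: [-2.0, -1.7, 0.6]
grip_width: 0.0116
```

Emit:
{"api": "servo_tool", "payload": {"targets": [[5,0,0.002,0,0],[5,0,0.004,0,0],[5,0,0.004,0,0]]}}

```text
time_s: 8.65
tool_pos: [0.6602, -0.0028, 0.2849]
tool_rot: [-180.0, 0.0, 89.6]
force: [-1.6, -1.6, -3.7]
grip_width: 0.0113
```

Emit:
{"api": "servo_tool", "payload": {"targets": [[5,0,0.002,0.0005,0],[5,0,0.004,0.001,0],[5,0,0.004,0.001,0]]}}

```text
time_s: 9.02
tool_pos: [0.6603, -0.0028, 0.2848]
tool_rot: [-179.5, 0.1, 89.6]
force: [-14.2, -1.5, 4.5]
grip_width: 0.0114
```

Emit:
{"api": "servo_tool", "payload": {"targets": [[5,0,0.002,0.0005,0],[5,0,0.004,0.001,0],[5,0,0.004,0.001,0]]}}

```text
time_s: 9.4
tool_pos: [0.6616, -0.0028, 0.2847]
tool_rot: [-179.2, 0.2, 89.6]
force: [-24.0, -3.3, 10.8]
grip_width: 0.0138
```

It's on its stop: force rose and x stayed at 0.660. I'll relieve the push, then release.

Emit:
{"api": "servo_tool", "payload": {"targets": [[5,0,-0.002,-0.001,0],[5,0,-0.005,-0.002,0],[5,0,-0.005,-0.002,0]]}}

```text
time_s: 9.78
tool_pos: [0.6603, -0.0028, 0.2849]
tool_rot: [-179.6, 0.1, 89.6]
force: [-10.2, -1.5, -0.7]
grip_width: 0.0115
```

Emit:
{"api": "servo_tool", "payload": {"targets": [[20,0,0,0,0],[40,0,-0.003,0,0],[40,0,-0.003,0,0],[40,0,-0.003,-0.01,0],[40,0,-0.003,-0.025,0]]}}

```text
time_s: 10.4
tool_pos: [0.6605, -0.0025, 0.3115]
tool_rot: [180.0, -0.0, 89.6]
force: [0.2, 1.0, 0.7]
grip_width: 0.0343
```

Emit:
{"api": "servo_tool", "payload": {"targets": [[40,0,0,-0.03,0],[60,0,-0.05,-0.04,0],[80,0,-0.1,-0.04,0],[100,0,-0.16,-0.04,0],[100,0,-0.16,-0.04,0]]}}

```text
time_s: 11.02
tool_pos: [0.4973, -0.0007, 0.3527]
tool_rot: [179.9, 0.3, 89.6]
force: [0.7, -0.8, 0.7]
grip_width: 0.0671
```

```bash
python3 - <<'E'
from h import *
np.set_printoptions(precision=4,suppress=True)
st()
for n in ['top','scene']:
    d=cam(n,n+'3.png'); P=cloud(d)
    m=yellow(d)&(P[...,0]>.45)&(P[...,0]<.75)&(abs(P[...,1])<.25)&(P[...,2]>.09)&(P[...,2]<.4)
    p=P[m]; print(n,len(p),p.min(0),p.max(0))
    A=np.c_[p[:,1:],np.ones(len(p))]; c=np.linalg.lstsq(A,p[:,0],rcond=None)[0]; r=p[:,0]-A@c;k=abs(r)<.01
    c=np.linalg.lstsq(A[k],p[k,0],rcond=None)[0]; print('x=ay+bz+c',c,'angle',np.pi/2+np.arctan(c[1]),r.std(), 'x at z=.12',c[1]*.12+c[2])
    for l in ['leg','guard_handle','guard_hinge']:
        for q in pinpoint(n,l)[:2]: print(l,np.round(q['at'],1),round(q['confidence'],2),px(d,*q['at']))
for n,(r0,r1,c0,c1) in {'top':(110,230,190,350),'scene':(60,260,150,360)}.items():
    a=cv2.imread('pics/%s3.png'%n)[r0:r1,c0:c1]; s=min(800/a.shape[1],600/a.shape[0]); cv2.imwrite('pics/%s3c.png'%n,cv2.resize(a,None,fx=s*.99,fy=s*.99,interpolation=3))
E
```

```text
{'time_s': 11.025, 'qpos': [38.938, -1.09, -41.043, 90.374, -0.389, 90.321, -2.514], 'tool_pos': [0.497, -0.001, 0.353], 'tool_rot': [179.858, 0.321, 89.589], 'force': [0.749, -0.813, 0.71], 'wrist_torque': [-0.035, -0.157, -0.011], 'grip_width': 0.067}
top 139 [ 0.634  -0.1539  0.115 ] [0.6599 0.1522 0.2638]
x=ay+bz+c [0.0089 0.1315 0.6209] angle 1.7015517088640915 0.002178227204077995 x at z=.12 0.6366646119208715
scene 105 [ 0.6557 -0.1554  0.2522] [0.6641 0.1539 0.2613]
x=ay+bz+c [0.009  0.3393 0.5729] angle 1.8979080810512925 0.0012097266316518926 x at z=.12 0.6136040235016406
guard_handle [287.8 147.1] 0.89 [ 0.6675 -0.0083  0.2995]
guard_handle [ 74.4 289.1] 0.5 [ 0.5052 -0.5228  0.0085]
guard_hinge [276.2 205.6] 0.9 [ 0.6403 -0.0115  0.1109]
```

View pics/top3c.png

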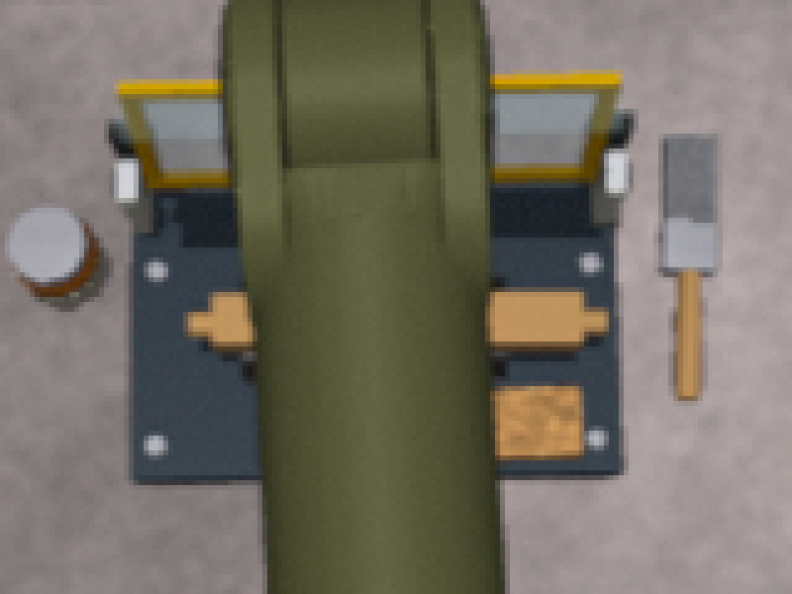

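View pics/scene3c.png

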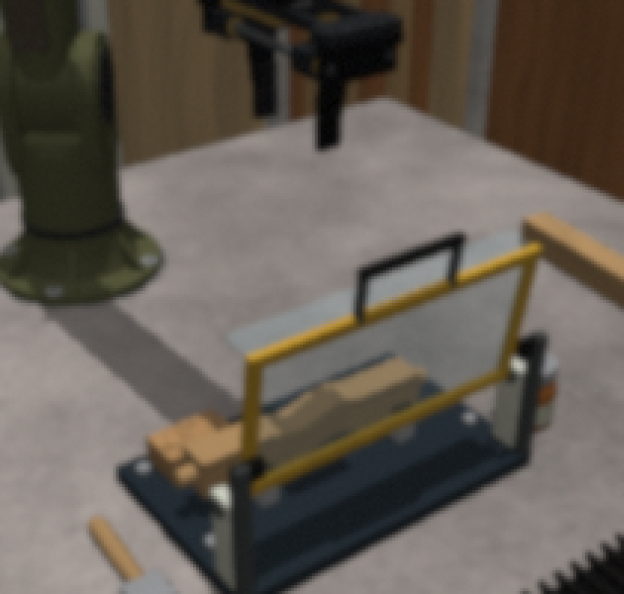

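The guard rests at about 1.70 rad. Both ends of the leg show in the top view at crop (220,322) and (545,320). Next I'll measure its pose.

```bash
python3 - <<'E'
from h import *
np.set_printoptions(precision=4,suppress=True)
d=cam('top'); P=cloud(d); h=cv2.cvtColor(d['frame'],cv2.COLOR_BGR2HSV)
m=(P[...,2]>.055)&(P[...,2]<.1)&(P[...,0]>.5)&(P[...,0]<.59)&(abs(P[...,1])<.2)&(h[...,1]>90)&(h[...,2]>90)
p=P[m]
for s in (p[p[:,1]>0],p[p[:,1]<0]):
    b=s[s[:,2]>.079]; print(len(s),s.min(0),s.max(0),'top',len(b),b.min(0),b.max(0),b.mean(0))
cols=[]
for y0 in np.arange(-.16,.17,.01):
    s=p[(p[:,1]>y0)&(p[:,1]<y0+.01)&(p[:,2]>.07)]
    if len(s)>4: print(round(y0,3),len(s),s[:,0].min().round(4),s[:,0].max().round(4),s[:,2].mean().round(4))
c=cam('scene'); Q=cloud(c)
for lo in np.arange(.41,.53,.01):
    m=(Q[...,2]>lo)&(Q[...,2]<lo+.01)&(abs(Q[...,0]-.497)<.2)&(abs(Q[...,1])<.2)
    if m.sum()>3: print(round(lo,2),m.sum(),Q[m].min(0).round(3),Q[m].max(0).round(3))
m=(Q[...,2]>.06)&(Q[...,2]<.1)&(abs(Q[...,0]-.54)<.035)&(abs(Q[...,1])<.16)
q=Q[m];print('scene leg',len(q))
for y0 in np.arange(-.16,.17,.02):
    s=q[(q[:,1]>y0)&(q[:,1]<y0+.02)]
    if len(s)>4: print(round(y0,3),len(s),s[:,0].min().round(4),s[:,0].max().round(4),s[:,2].max().round(4))
E
```

```text
138 [0.5252 0.0755 0.0661] [0.5613 0.1296 0.0934] top 113 [0.5252 0.0755 0.0791] [0.5613 0.1107 0.0934] [0.5429 0.0938 0.0846]
206 [ 0.5217 -0.1654  0.0662] [ 0.5563 -0.0904  0.0927] top 166 [ 0.5231 -0.1469  0.0792] [ 0.5563 -0.0904  0.0927] [ 0.5398 -0.1187  0.085 ]
-0.16 10 0.5348 0.5468 0.074
-0.15 22 0.5217 0.5552 0.0838
-0.14 32 0.5222 0.5557 0.0832
-0.13 33 0.5217 0.5558 0.0837
-0.12 32 0.5218 0.556 0.0844
-0.11 32 0.5219 0.5562 0.0848
-0.1 30 0.5221 0.5563 0.0844
0.07 16 0.5253 0.5601 0.0844
0.08 33 0.5252 0.5608 0.0845
0.09 27 0.5264 0.5613 0.0853
0.1 29 0.5263 0.5607 0.0843
0.11 16 0.5265 0.554 0.0788
0.12 7 0.5357 0.5494 0.0737
0.41 26 [ 0.442 -0.014  0.41 ] [0.457 0.015 0.42 ]
0.42 182 [ 0.417 -0.039  0.42 ] [0.592 0.036 0.43 ]
0.43 296 [ 0.418 -0.04   0.43 ] [0.592 0.036 0.44 ]
0.44 241 [ 0.409 -0.039  0.44 ] [0.598 0.037 0.45 ]
0.45 318 [ 0.411 -0.039  0.45 ] [0.599 0.036 0.46 ]
0.46 435 [ 0.407 -0.039  0.46 ] [0.599 0.035 0.47 ]
0.47 154 [ 0.452 -0.026  0.47 ] [0.522 0.028 0.48 ]
0.48 139 [ 0.452 -0.024  0.48 ] [0.522 0.026 0.49 ]
0.49 144 [ 0.454 -0.023  0.49 ] [0.521 0.02  0.5  ]
0.5 101 [ 0.454 -0.024  0.5  ] [0.523 0.02  0.51 ]
0.51 141 [ 0.456 -0.039  0.51 ] [0.522 0.035 0.52 ]
0.52 191 [ 0.454 -0.039  0.52 ] [0.542 0.033 0.53 ]
0.53 141 [ 0.484 -0.038  0.53 ] [0.54  0.029 0.54 ]
scene leg 294
-0.16 92 0.52 0.5595 0.0876
-0.14 109 0.5209 0.5617 0.0871
-0.12 70 0.5222 0.5597 0.0881
-0.1 23 0.5231 0.543 0.0873
```

Emit:
{"api": "servo_tool", "payload": {"targets": [[100,-0.005,0,0.04,0.007],[100,-0.01,0,0.09,0.014],[100,-0.017,0,0.15,0.014],[100,-0.017,0,0.205,0.014],[100,-0.017,0,0.235,0.014]]}}

```text
time_s: 12.15
tool_pos: [0.4985, -0.0184, 0.1123]
tool_rot: [-179.8, -0.1, 88.8]
force: [-0.7, -0.2, 0.0]
grip_width: 0.087
```

Emit:
{"api": "servo_tool", "payload": {"targets": [[100,0,0,0.012,0],[100,0,0.005,0.016,0],[100,0,0.005,0.016,0]]}}

```text
time_s: 12.52
tool_pos: [0.5066, -0.0186, 0.1006]
tool_rot: [179.9, -0.0, 88.8]
force: [0.9, -0.6, -0.4]
grip_width: 0.087
```

```bash
python3 - <<'E'
from h import *
st()
c=cam('scene'); 
a=c['frame'][80:240,180:360]; cv2.imwrite('pics/s4c.png',cv2.resize(a,None,fx=3.7,fy=3.7,interpolation=3))
E
```

```text
{'time_s': 12.525, 'qpos': [37.123, 9.906, -40.856, 110.535, 7.323, 62.014, -7.946], 'tool_pos': [0.507, -0.019, 0.101], 'tool_rot': [179.88, -0.008, 88.799], 'force': [0.938, -0.573, -0.382], 'wrist_torque': [-0.013, -0.084, -0.022], 'grip_width': 0.087}
```

View pics/s4c.png

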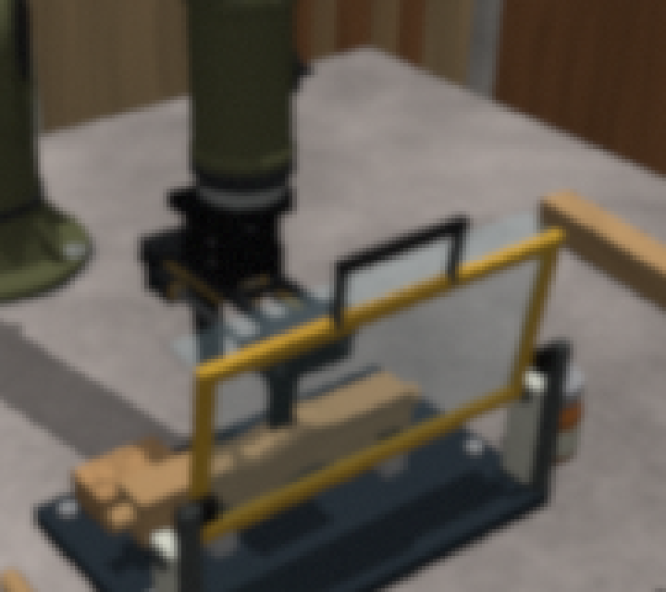

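The body is below the lip at crop (290,320) and clear of the sheet. Now I'll move in under the lip.

Emit:
{"api": "servo_tool", "payload": {"targets": [[100,0,0.01,0,0],[100,0,0.02,0,0],[100,0,0.028,0,0],[100,0,0.03,0,0]]}}

```text
time_s: 13.08
tool_pos: [0.5358, -0.0191, 0.0995]
tool_rot: [-180.0, -0.0, 88.8]
force: [-1.0, 0.0, 0.2]
grip_width: 0.0872
```

Emit:
{"api": "servo_tool", "payload": {"targets": [[100,0,0,0.01,0],[100,0,0,0.02,0],[100,0,0,0.03,0],[100,0,0,0.03,0]]}}

```text
time_s: 13.58
tool_pos: [0.534, -0.0192, 0.0683]
tool_rot: [-179.9, -0.0, 88.8]
force: [-0.8, -0.2, -0.1]
grip_width: 0.0872
```

Emit:
{"api": "servo_tool", "payload": {"targets": [[100,0,0,0.006,0],[100,0,0,0.012,0],[100,0,0.001,0.013,0],[100,0,0.001,0.013,0]]}}

```text
time_s: 14.08
tool_pos: [0.5363, -0.0192, 0.0565]
tool_rot: [180.0, -0.0, 88.8]
force: [0.3, -0.3, -0.8]
grip_width: 0.087
```

No contact. I'll close gently first, then firm up the grip.

Emit:
{"api": "servo_tool", "payload": {"targets": [[80,0,0,0,0],[60,0,0,0,0],[45,0,0,0,0],[38,0,0,0,0],[30,0,0,0,0]], "grip_force": 10}}

```text
time_s: 14.7
tool_pos: [0.5362, -0.0193, 0.0565]
tool_rot: [180.0, 0.0, 88.8]
force: [-0.2, -0.4, 0.7]
grip_width: 0.0449
```

Emit:
{"api": "servo_tool", "payload": {"targets": [[20,0,0,0,0],[20,0,0,0,0],[20,0,0,0,0]]}}

```text
time_s: 15.08
tool_pos: [0.5368, -0.0193, 0.0567]
tool_rot: [179.9, 0.0, 88.8]
force: [3.2, 0.5, -1.1]
grip_width: 0.0358
```

Emit:
{"api": "servo_tool", "payload": {"targets": [[20,0,0,0,0],[20,0,0,0,0],[20,0,0,0,0]], "grip_force": 40}}

```text
time_s: 15.45
tool_pos: [0.5367, -0.0193, 0.0567]
tool_rot: [179.9, 0.0, 88.8]
force: [4.4, 0.6, -2.8]
grip_width: 0.0355
```

Emit:
{"api": "servo_tool", "payload": {"targets": [[20,0,0,-0.003,0],[20,0,0,-0.008,0],[20,0,0,-0.014,0],[20,0,0,-0.02,0],[20,0,0,-0.025,0]]}}

```text
time_s: 16.08
tool_pos: [0.5348, -0.0193, 0.0812]
tool_rot: [-179.8, 0.0, 88.8]
force: [-0.3, 0.8, -3.2]
grip_width: 0.036
```

```bash
python3 - <<'E'
from h import *
st()
c=cam('scene'); 
a=c['frame'][80:240,180:360]; cv2.imwrite('pics/s5c.png',cv2.resize(a,None,fx=3.7,fy=3.7,interpolation=3))
E
```

```text
{'time_s': 16.075, 'qpos': [34.87, 15.35, -40.022, 107.622, 11.201, 61.14, -10.839], 'tool_pos': [0.535, -0.019, 0.081], 'tool_rot': [-179.837, 0.009, 88.779], 'force': [-0.293, 0.847, -3.154], 'wrist_torque': [-0.042, -0.087, -0.011], 'grip_width': 0.036}
```

View pics/s5c.png

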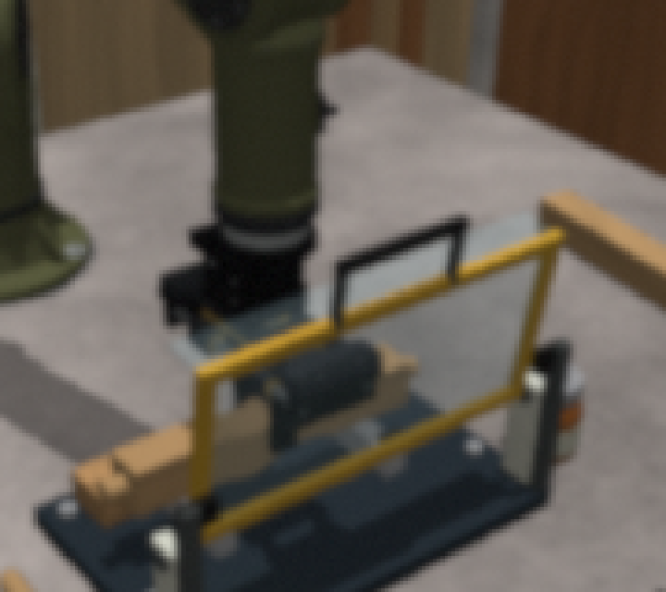

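The leg is clear of the rests and level. I'll move it toward the robot, out from under the lip, then lift.

Emit:
{"api": "servo_tool", "payload": {"targets": [[20,0,-0.006,-0.002,0],[20,0,-0.016,-0.004,0],[20,0,-0.028,-0.006,0],[20,0,-0.038,-0.008,0],[20,0,-0.046,-0.01,0]]}}

```text
time_s: 16.75
tool_pos: [0.4893, -0.0185, 0.0917]
tool_rot: [180.0, 0.0, 88.8]
force: [0.2, 0.5, -3.0]
grip_width: 0.0356
```

Emit:
{"api": "servo_tool", "payload": {"targets": [[20,0,-0.003,-0.008,0],[20,0,-0.004,-0.022,0],[20,0,-0.004,-0.038,0],[20,0,-0.004,-0.055,0],[20,0,-0.004,-0.07,0]]}}

```text
time_s: 17.38
tool_pos: [0.4867, -0.0182, 0.1631]
tool_rot: [179.9, 0.0, 88.8]
force: [0.4, -1.5, -3.4]
grip_width: 0.0358
```

Emit:
{"api": "servo_tool", "payload": {"targets": [[20,0,0,-0.012,0],[20,0,0,-0.02,0],[20,0,0,-0.025,0],[20,0,0,-0.025,0],[20,0,0,-0.025,0]]}}

```text
time_s: 18.0
tool_pos: [0.4858, -0.0182, 0.1861]
tool_rot: [-179.9, -0.0, 88.8]
force: [0.2, -0.6, -3.1]
grip_width: 0.0357
```

Emit:
{"api": "servo_tool", "payload": {"targets": [[20,0,0,0,0],[20,0,0,0,0],[20,0,0,0,0]]}}

```text
time_s: 18.38
tool_pos: [0.4861, -0.0182, 0.1864]
tool_rot: [-180.0, 0.0, 88.8]
force: [0.3, 0.4, -2.6]
grip_width: 0.0358
```

```bash
python3 - <<'E'
from h import *
np.set_printoptions(precision=4,suppress=True)
st()
for n,(r0,r1,c0,c1) in {'top':(110,230,190,350),'scene':(60,260,150,360)}.items():
    d=cam(n); P=cloud(d)
    h=cv2.cvtColor(d['frame'],cv2.COLOR_BGR2HSV)
    m=(P[...,2]>.13)&(P[...,2]<.24)&(P[...,0]>.44)&(P[...,0]<.55)&(abs(P[...,1])<.2)&(h[...,1]>90)&(h[...,2]>80)&(h[...,0]<22)
    p=P[m]
    for y0 in np.arange(-.18,.16,.02):
        s=p[(p[:,1]>y0)&(p[:,1]<y0+.02)]
        if len(s)>6: print(n,round(y0,3),len(s),s.min(0),s.max(0),np.median(s[:,2]).round(4))
    y=yellow(d)&(P[...,0]>.55)&(P[...,0]<.75)&(abs(P[...,1])<.25)&(P[...,2]>.09)&(P[...,2]<.4); print('rim',P[y].min(0),P[y].max(0))
    a=d['frame'][r0:r1,c0:c1]; s=min(800/a.shape[1],600/a.shape[0]); cv2.imwrite('pics/%s6c.png'%n,cv2.resize(a,None,fx=s*.99,fy=s*.99,interpolation=3))
st()
E
```

```text
{'time_s': 18.375, 'qpos': [39.96, 1.478, -41.109, 107.275, 1.024, 71.625, -2.664], 'tool_pos': [0.486, -0.018, 0.186], 'tool_rot': [-179.989, 0.0, 88.798], 'force': [0.339, 0.419, -2.573], 'wrist_torque': [-0.037, -0.076, -0.014], 'grip_width': 0.036}
top -0.16 47 [ 0.4669 -0.1597  0.1968] [ 0.5004 -0.1401  0.2199] 0.211
top -0.14 83 [ 0.467  -0.1398  0.1827] [ 0.5006 -0.1203  0.2193] 0.2143
top -0.12 71 [ 0.4672 -0.1188  0.2013] [ 0.5013 -0.1003  0.2187] 0.2138
top -0.1 37 [ 0.4675 -0.1     0.1805] [ 0.5008 -0.0928  0.2188] 0.2137
top 0.02 22 [0.47   0.0339 0.2101] [0.5035 0.04   0.2188] 0.2143
top 0.04 76 [0.4705 0.04   0.202 ] [0.5048 0.0595 0.2198] 0.2139
top 0.06 73 [0.4711 0.0614 0.1851] [0.5051 0.0781 0.2175] 0.2139
top 0.08 84 [0.4714 0.0801 0.2044] [0.5067 0.0997 0.218 ] 0.214
top 0.1 58 [0.4717 0.1017 0.1963] [0.5067 0.1197 0.2182] 0.2131
top 0.12 15 [0.4832 0.1218 0.1959] [0.4959 0.1289 0.2062] 0.2015
rim [ 0.6348 -0.1539  0.1128] [0.661  0.1521 0.2661]
scene -0.18 10 [ 0.4797 -0.1626  0.1913] [ 0.4929 -0.1607  0.2019] 0.1968
scene -0.16 94 [ 0.4714 -0.1596  0.178 ] [ 0.5
[... 555 characters left out ...]
0.0 25 [0.5046 0.0057 0.1848] [0.5086 0.02   0.2052] 0.1943
scene 0.02 36 [0.5034 0.0202 0.1845] [0.509  0.0399 0.2051] 0.1947
scene 0.04 40 [0.5033 0.0401 0.1809] [0.5095 0.0599 0.2041] 0.1925
scene 0.06 14 [0.5051 0.061  0.1823] [0.5083 0.079  0.2145] 0.198
scene 0.08 45 [0.4851 0.0801 0.2005] [0.51   0.0995 0.2169] 0.2135
scene 0.1 35 [0.4813 0.1004 0.1995] [0.5099 0.1174 0.2165] 0.2143
rim [ 0.6548 -0.1558  0.2525] [0.6634 0.153  0.2596]
{'time_s': 18.475, 'qpos': [39.962, 1.474, -41.108, 107.271, 1.023, 71.626, -2.661], 'tool_pos': [0.486, -0.018, 0.186], 'tool_rot': [-179.995, 0.003, 88.798], 'force': [0.823, 0.041, -3.879], 'wrist_torque': [-0.049, -0.095, 0.013], 'grip_width': 0.036}
```

View pics/top6c.png

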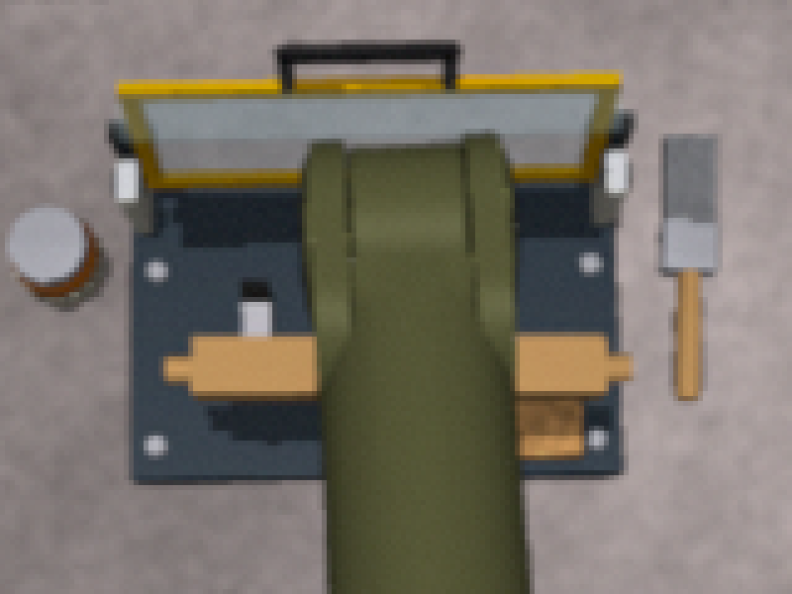

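View pics/scene6c.png

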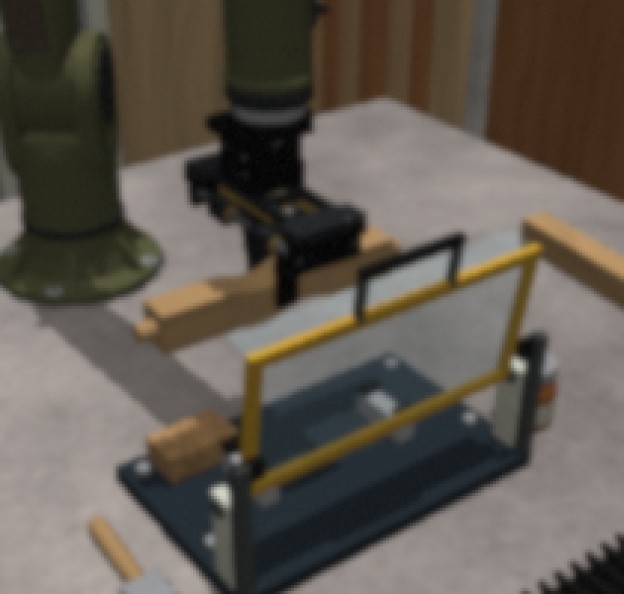

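The leg is level: its top is at 0.214 m at both ends, up about 13 cm. It touches only the gripper, and the guard and the bystanders I can see haven't moved. Handing in.

```bash
python3 - <<'E'
from h import *
print(ticket.sign_off()); st()
E
```

```text
the job is handed in; nothing more can be done
None
the job is handed in; nothing more can be done
```

I swung the guard up by its bar until it met its stop, then let go of it. I then gripped the leg at mid-length with 40 N, lifted it out of its rests, drew it about 5 cm toward the robot to clear the guard's lip, and raised it. The arm was still holding it when I handed the job in at about 18.5 s.

- **Guard:** the force rose while the bar stayed at x = 0.660 m, so it was on its stop. The top camera gave 1.70 rad. The scene camera gave 1.90 rad, but it was fitting only the narrow top rim, so I did not trust it. The rim was still in place after the lift.
- **Push on the stop:** the push peaked at about 24–26 N and spread the fingers slightly on the bar. I backed off before releasing.
- **Leg:** it was about 13 cm above where it lay and level, with the top at 0.214 m at both ends. The arm was still, the grip was 36 mm wide, and the measured weight was about 3 N. It touched nothing but the gripper.
- **Other things:** the jar, brush and sanding block looked unmoved in the last pictures. The mug, wrench and blank were never approached, and I did not check the mug or wrench again at the end.

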